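Load a centrifuge rotor in balance

ROBOT

A 7-joint arm with a two-finger parallel gripper is mounted at the origin on the work surface. World frame = base frame: x ahead of the robot, y to its left, z up, the work surface at z = 0. Lengths are in m, angles in rad, forces in N, time in s.
With the tool pointing down it reaches from about 0.4 to 0.875 m from the base axis. Payload 19.3 kg.
Tool frame: the origin (TCP) lies midway between the tips of the shut fingers; the grasp point (between the pads) lies 19 mm behind it; z points along the fingers, y is the line along which they close (so a half turn about z gives the same grasp; the last joint's range is limited). The gripper opens to 85 mm and grips with 20 to 120 N. Pads are 22 mm wide; open, the fingers measure 114 mm over their backs; the gripper's body (76 mm by 85 mm) begins 54 mm behind the grasp point. The pads swing forward as they close: fully open they stand 13 mm farther back than shut.
Start: joints at [-1.276, 0.521, -0.036, 1.599, 0.021, 1.021, -0.113], TCP at [0.223, 0.584, 0.231] pointing down, gripper open.
Joint ranges: [-2.91, 2.91], [-0.3, 2.13], [-1.5, 1.42], [0.17, 2.43], [-1.26, 4.41], [0.16, 1.93], [-2.52, 2.52]. Speed limits (rad/s): [1.89, 1.89, 2.39, 2.39, 3.01, 3.01, 3.01].

INTERFACE

Orientations are given as [roll, pitch, yaw] about the fixed x, y, z axes, in that order (R = Rz(yaw) Ry(pitch) Rx(roll)).
In Python, from workcell import * gives the robot as it stands. The module is installed in compiled form; this text tells all that it offers.
- The arm moves only by the tool play_rows, never from a script. Its argument "deltas" is a list of rows, each a list of 7 numbers: the shift along the tool's x, y, z in units of 500 mm (1.0 is 500 mm), then the turn, a rotation vector about the tool's x, y, z in units of 120 degrees (1.0 is 120 degrees), then the closure, from 0 (fully open) to 1 (shut). A call has 1 to 10 rows; each row is the pose to reach, as a shift and turn from the pose commanded when the call began, along the tool's axes at that moment; what a row does not reach only later rows make up. A row lasts 1/10 s, in which the tool goes at most 50 mm and 8.59 degrees, less where a joint would pass 70% of its speed; a pose out of reach is approached as far as the arm can. A call with a number of a shift or a turn outside -1 to 1 is refused whole. A call with a gripper value outside its range is refused whole. The fingers move at their own pace and stop on an object; "newtons" is the grip in N (left out, the last holds). Time passes only in rows, so rows that repeat a pose let the fingers close. It gives the time, the measured TCP pose, the force, the opening and the grip force at its end, in the units of the state.
- observe(): the state, without advancing time (a new reading comes with each control period).
- grab_frame(name): name is "scene" or "top" or "wrist"; returns the picture (384x512x3 uint8, red, green, blue); there is no depth.
- get_calibration(name): a dict with "fovy" (degrees; the focal length in pixels is half the picture's height over the tangent of half this angle, whatever the lens; pixels are square), "cx", "cy" (the principal point, pixels), "k1" (the pictures are not rectified: a ray, as slopes to the right and down, at radius r is drawn at 1 + k1 r^2 times it, then the intrinsics apply), "xyz" and "rotation" of the camera in the world. Camera axes: x right, y down, z forward; pixel columns grow to the right and rows downward; lengths in m; the calibration is good to about 2 mm. A picture is of the moment at which its call begins: read the wrist's pose just before it. get_calibration takes no time and is no camera call; for the wrist camera it gives the pose at the moment of the call.
- job_done(): hands the job in; it is judged then, once.
The state is a dict: "clock": time; "qpos": joint angles; "qd": joint speeds; "joint_efforts": joint torques, N m; "position": TCP position; "tool_rot": TCP orientation; "force": force on the tool from outside, world axes, zero at the start; "moment": the same for the moment, N m; "grip_width": finger opening in m; "finger_force": force on a finger pad.
Only numpy, scipy, OpenCV 4.12 (cv2) and the standard library are available. Lean on these libraries where they do the work, as an engineer would, in place of code of your own. Each camera call takes 0.05 s, during which the arm holds its last target. There are 200 camera calls.

TASK

Load the centrifuge rotor for a balanced run: stand the four straight round sample bottles upright in the rotor's cups, one to a cup and right down on the cup's floor, with the two tall bottles opposite each other and the two short ones opposite each other. Set them down gently without dropping or tipping them over, and leave the square bottle and the cone-shaped flask standing where they are.

Things in the scene. Friction and masses are not known exactly. Their poses are not given: they have to be found in the camera images.
- tall_a: one of the two tall sample bottles: a straight round bottle, 44 mm in diameter and 105 mm high over all, white with a paper label and a red screw cap of the same diameter (the top 20 mm). Stands upright and loose on the blue mat at the start, about 150 g. The two tall ones are alike and interchangeable. Origin: centre of its underside; z up along the bottle
- tall_b: one of the two tall sample bottles: a straight round bottle, 44 mm in diameter and 105 mm high over all, white with a paper label and a red screw cap of the same diameter (the top 20 mm). Stands upright and loose on the blue mat at the start, about 150 g. The two tall ones are alike and interchangeable. Origin: centre of its underside; z up along the bottle
- short_a: one of the two short sample bottles: a straight round bottle, 44 mm in diameter and 68 mm high over all, white with a paper label and a red screw cap of the same diameter (the top 20 mm). Stands upright and loose on the blue mat at the start, about 90 g. The two short ones are alike and interchangeable. Origin: centre of its underside; z up along the bottle
- short_b: one of the two short sample bottles: a straight round bottle, 44 mm in diameter and 68 mm high over all, white with a paper label and a red screw cap of the same diameter (the top 20 mm). Stands upright and loose on the blue mat at the start, about 90 g. The two short ones are alike and interchangeable. Origin: centre of its underside; z up along the bottle
- square_bottle: bystander, to be left alone: white bottle with a square body 46 by 46 mm, narrow round neck and small red cap 26 mm in diameter, 98 mm high over all, loose on the mat. Origin: centre of its underside; z up
- flask: bystander, to be left alone: clear glass cone-shaped flask, foot 60 mm in diameter, neck 24 mm, red cap 28 mm, 88 mm high over all, loose. Origin: centre of its underside; z up. (The mat is 4 mm thick; the things on it stand in two rows of three, about 95 mm apart. A flat clear dish and a white cap, both under 16 mm high, lie between them and do not matter)
- cup_1: one of four alike open steel cups fixed on the rotor (aluminium cross, hub nut in the middle 52 mm above the bench). Outer diameter 70 mm, bore 62 mm, height 27 mm, inner floor 5 mm above its origin. Origin: centre of its underside, 30 mm above the bench; z up. Cups stand 90 mm from the rotor's centre: the opposite cup is 180 mm away, the two neighbours 127 mm
- cup_2: one of four alike open steel cups fixed on the rotor (aluminium cross, hub nut in the middle 52 mm above the bench). Outer diameter 70 mm, bore 62 mm, height 27 mm, inner floor 5 mm above its origin. Origin: centre of its underside, 30 mm above the bench; z up. Cups stand 90 mm from the rotor's centre: the opposite cup is 180 mm away, the two neighbours 127 mm
- cup_3: one of four alike open steel cups fixed on the rotor (aluminium cross, hub nut in the middle 52 mm above the bench). Outer diameter 70 mm, bore 62 mm, height 27 mm, inner floor 5 mm above its origin. Origin: centre of its underside, 30 mm above the bench; z up. Cups stand 90 mm from the rotor's centre: the opposite cup is 180 mm away, the two neighbours 127 mm
- cup_4: one of four alike open steel cups fixed on the rotor (aluminium cross, hub nut in the middle 52 mm above the bench). Outer diameter 70 mm, bore 62 mm, height 27 mm, inner floor 5 mm above its origin. Origin: centre of its underside, 30 mm above the bench; z up. Cups stand 90 mm from the rotor's centre: the opposite cup is 180 mm away, the two neighbours 127 mm

How it is judged:
At the end, for the whole second after the job is handed in: Each sample bottle at rest in its own cup: within 12 mm of its axis, underside 2 to 8 mm above the cup's origin, within 0.1 rad of upright. The tall two over 155 mm apart (opposite cups), so the short two. Square bottle and flask upright, within 20 mm of their start (((horizontal distance between tall_a and cup_1 below 0.012 m and z of tall_a in the frame of cup_1 between 0.002 and 0.008 m) or (horizontal distance between tall_a and cup_2 below 0.012 m and z of tall_a in the frame of cup_2 between 0.002 and 0.008 m) or (horizontal distance between tall_a and cup_3 below 0.012 m and z of tall_a in the frame of cup_3 between 0.002 and 0.008 m) or (horizontal distance between tall_a and cup_4 below 0.012 m and z of tall_a in the frame of cup_4 between 0.002 and 0.008 m)) and angle between each of tall_a, tall_b, short_a, short_b, square_bottle, flask's own z axis and vertical below 0.1 rad and linear speed of each of tall_a, tall_b, short_a, short_b below 0.02 m/s and ((horizontal distance between tall_b and cup_1 below 0.012 m and z of tall_b in the frame of cup_1 between 0.002 and 0.008 m) or (horizontal distance between tall_b and cup_2 below 0.012 m and z of tall_b in the frame of cup_2 between 0.002 and 0.008 m) or (horizontal distance between tall_b and cup_3 below 0.012 m and z of tall_b in the frame of cup_3 between 0.002 and 0.008 m) or (horizontal distance between tall_b and cup_4 below 0.012 m and z of tall_b in the frame of cup_4 between 0.002 and 0.008 m)) and ((horizontal distance between short_a and cup_1 below 0.012 m and z of short_a in the frame of cup_1 between 0.002 and 0.008 m) or (horizontal distance between short_a and cup_2 below 0.012 m and z of short_a in the frame of cup_2 between 0.002 and 0.008 m) or (horizontal distance between short_a and cup_3 below 0.012 m and z of short_a in the frame of cup_3 between 0.002 and 0.008 m) or (horizontal distance between short_a and cup_4 below 0.012 m and z of short_a in the frame of cup_4 between 0.002 and 0.008 m)) and ((horizontal distance between short_b and cup_1 below 0.012 m and z of short_b in the frame of cup_1 between 0.002 and 0.008 m) or (horizontal distance between short_b and cup_2 below 0.012 m and z of short_b in the frame of cup_2 between 0.002 and 0.008 m) or (horizontal distance between short_b and cup_3 below 0.012 m and z of short_b in the frame of cup_3 between 0.002 and 0.008 m) or (horizontal distance between short_b and cup_4 below 0.012 m and z of short_b in the frame of cup_4 between 0.002 and 0.008 m)) and horizontal distance between tall_a and tall_b above 0.155 m and horizontal distance between short_a and short_b above 0.155 m and distance of each of square_bottle, flask from where it was at the start of the episode below 0.02 m); the robot touches nothing.
It fails at once if a sample bottle is tipped over (angle between any of tall_a, tall_b, short_a, short_b's own z axis and vertical above 0.8 rad).
It fails at once if the square bottle or the flask is knocked over (angle between any of square_bottle, flask's own z axis and vertical above 0.5 rad).
It fails at once if a rotor cup is struck hard (more than 80 N) (contact force between any of cup_1, cup_2, cup_3, cup_4 and anything else above 80 N).
It fails at once if a sample bottle is dropped: let go with its underside more than 20 mm above a cup's floor ((height (world z) of tall_a above 0.055 m and contact force between tall_a and the fingers below 0.2 N) or (height (world z) of tall_b above 0.055 m and contact force between tall_b and the fingers below 0.2 N) or (height (world z) of short_a above 0.055 m and contact force between short_a and the fingers below 0.2 N) or (height (world z) of short_b above 0.055 m and contact force between short_b and the fingers below 0.2 N)).
It also fails if it takes over 118 s, if anything falls off the work surface, if the arm or the gripper's body presses on something with over 40 N, if the wrist force passes 120 N, or if a joint passes its speed limit or range.

## Working session

There is one attempt and no reset: what is moved stays moved. The work goes in short steps, Python scripts to look and compute and a tool call to move; the robot and the scene stay as the last step left them, time stands still between calls to the robot, and variables do not carry over. Pictures are saved under pics/ and viewed, at most 14 in all, crops included, and the job is handed in when it is done.

Besides the shell and the picture viewer there is one more tool, called after "Emit:" in YAML: its name, and indented under it one key for each argument. play_rows: Moves the arm, as the interface text tells. Its arguments: {"type":"object","properties":{"deltas":{"type":"array"},"newtons":{"type":"number"}},"required":["deltas"]}

```bash
mkdir -p pics
cat > h.py <<'E'
from workcell import *
import numpy as np, cv2
def K(c):
    f=192/np.tan(np.radians(c["fovy"])/2); return np.array([[f,0,c["cx"]],[0,f,c["cy"]],[0,0,1.]])
def px2w(c,uv,z):
    uv=np.array(uv,float).reshape(-1,1,2)
    s=cv2.undistortPoints(uv,K(c),np.array([c["k1"],0,0,0,0.])).reshape(-1,2)
    R=np.array(c["rotation"]);t=np.array(c["xyz"])
    d=np.c_[s,np.ones(len(s))]@R.T
    z=np.broadcast_to(z,len(s))
    return t+d*((z-t[2])/d[:,2])[:,None]
def w2px(c,P):
    R=np.array(c["rotation"]);t=np.array(c["xyz"])
    p=(np.atleast_2d(P)-t)@R; s=p[:,:2]/p[:,2:]; r2=(s**2).sum(1,keepdims=True)
    s=s*(1+c["k1"]*r2); k=K(c); return s*k[0,0]+[k[0,2],k[1,2]]
def save(n,f,sc=1.5):
    im=grab_frame(n); cv2.imwrite(f,cv2.resize(im[:,:,::-1],None,fx=sc,fy=sc,interpolation=cv2.INTER_CUBIC)); np.save(f[:-4]+".npy",im); return im
E
python3 - <<'E'
from h import *
for n in ["scene","top","wrist"]:
    print(n,get_calibration(n)); 
save("top","pics/top0.png");save("scene","pics/scene0.png")
print(observe())
E
```

```text
scene {'fovy': 57.38608295134585, 'cx': 253.13001894120993, 'cy': 192.51877453763998, 'k1': 0.020537639368429055, 'xyz': array([0.88714253, 0.29225764, 0.67520993]), 'rotation': array([-2.49016077e+00, -1.22799868e-03,  2.26877866e+00])}
top {'fovy': 48.1975862751045, 'cx': 258.36709602873583, 'cy': 201.24433690022062, 'k1': 0.017782014027715093, 'xyz': array([0.48522868, 0.01422081, 1.13412442]), 'rotation': array([-3.0881    , -0.0268059 , -1.55637098])}
wrist {'fovy': 62.356439122370055, 'cx': 255.8893168585644, 'cy': 197.3148920076585, 'k1': -0.06933122463850329, 'xyz': array([0.15487927, 0.61004228, 0.37496721]), 'rotation': array([2.85465242e+00, 8.56074281e-04, 1.20613797e+00])}
{'clock': 0.1, 'qpos': array([-1.27619948,  0.52194593, -0.03631229,  1.59994863,  0.02117472,
        1.02107157, -0.11281838]), 'qd': array([ 0.00049423, -0.00081241, -0.00079418, -0.00157505, -0.00072106,
       -0.00024767, -0.00117627]), 'joint_efforts': array([ 2.27145712e-03, -9.28482342e+01,  1.98373005e+00, -3.70527577e+01,
        1.81461847e-02,  5.22025191e-03,  1.33558990e-05]), 'position': array([0.22290249, 0.58358607, 0.23078957]), 'tool_rot': array([-3.14060456e+00,  5.41365022e-05,  2.77674009e+00]), 'force': array([ 0.2272795 , -0.7947138 ,  0.42231092]), 'moment': array([-0.02149236, -0.00859264,  0.00535386]), 'finger_force': 0.0, 'grip_width': 0.08535350474196583}
```

```bash
sed -i 's/np.array(c\["rotation"\])/Rot.from_euler("xyz",c["rotation"]).as_matrix()/; 2a from scipy.spatial.transform import Rotation as Rot' h.py; python3 -c "import h"
```

```text
(no output)
```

View pics/top0.png

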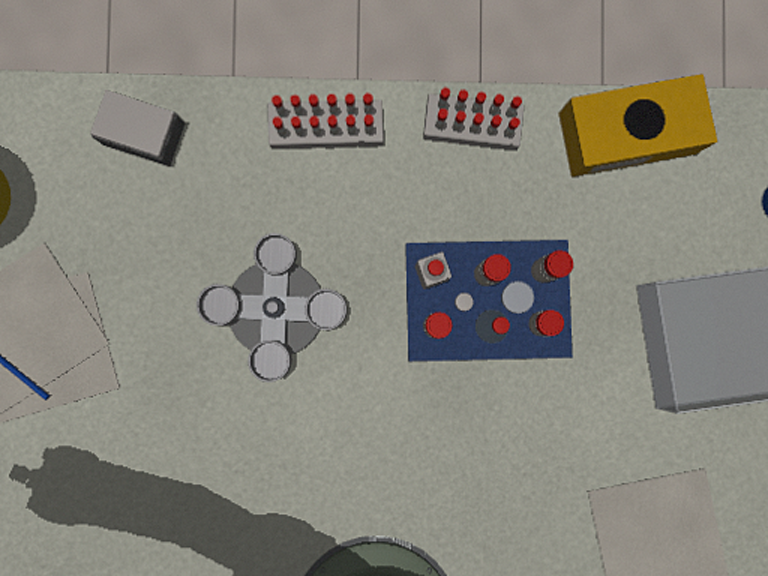

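View pics/scene0.png

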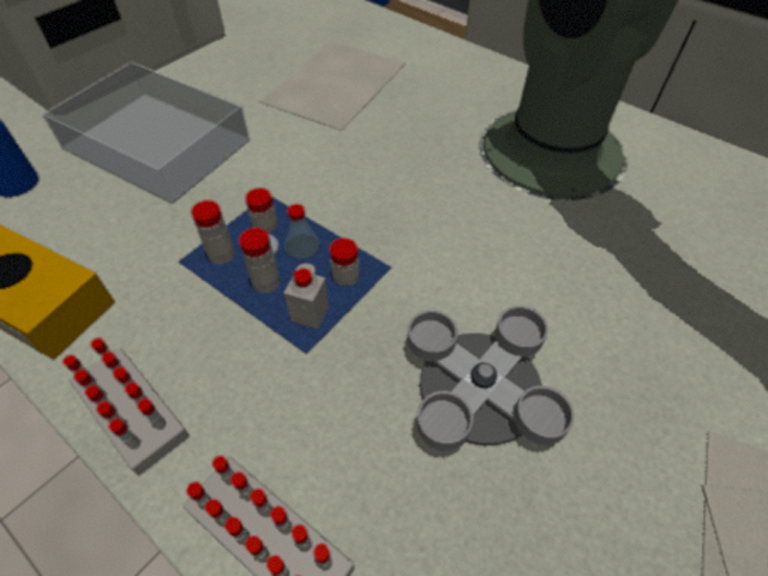

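Top view (1.5x): far row is the square bottle (435,268), tall (496,268) and tall (558,264). Near row is short (438,325), flask (500,325) and short (550,322). Rotor cups are at about (276,254), (220,305), (327,310) and (270,360). The scene view confirms which bottles are tall and which are short.

Run:
```python
from h import *
im=np.load("pics/top0.npy");a=im[145:255,120:390]
cv2.imwrite("pics/crop1.png",cv2.resize(a[:,140:,::-1],None,fx=6,fy=6,interpolation=cv2.INTER_CUBIC)[:600])
cv2.imwrite("pics/crop2.png",cv2.resize(a[:,:130,::-1],None,fx=6,fy=6,interpolation=cv2.INTER_CUBIC)[:660:1][:660])
c=get_calibration("top")
hsv=cv2.cvtColor(im,cv2.COLOR_RGB2HSV)
m=((hsv[...,1]>150)&((hsv[...,0]<8)|(hsv[...,0]>172))&(im[...,0]>90)).astype(np.uint8)
m[:145]=0
n,l,s,ce=cv2.connectedComponentsWithStats(m)
for i in range(1,n):
    if s[i,4]>30: print(s[i],ce[i],[np.round(px2w(c,ce[i],z)[0,:2],4) for z in (.109,.072,.1)])
```

```text
[365 167  17  18 243] [372.8436214  175.44855967] [array([ 0.6073, -0.288 ]), array([ 0.6117, -0.2989]), array([ 0.6083, -0.2907])]
[323 170  17  17 242] [331.0785124  177.96694215] [array([ 0.5995, -0.1869]), array([ 0.6036, -0.1941]), array([ 0.6005, -0.1886])]
[286 173  10  10  81] [290.27160494 177.72839506] [array([ 0.5984, -0.0884]), array([ 0.6024, -0.0921]), array([ 0.5993, -0.0893])]
[359 207  17  17 236] [366.94491525 214.88559322] [array([ 0.5119, -0.2738]), array([ 0.5128, -0.2842]), array([ 0.5121, -0.2763])]
[284 208  18  18 240] [292.15416667 216.3625    ] [array([ 0.5056, -0.0939]), array([ 0.5063, -0.0978]), array([ 0.5058, -0.0948])]
[329 211  11  12 100] [333.9 216.5] [array([ 0.5068, -0.1942]), array([ 0.5075, -0.2017]), array([ 0.507, -0.196])]
```

View pics/crop1.png

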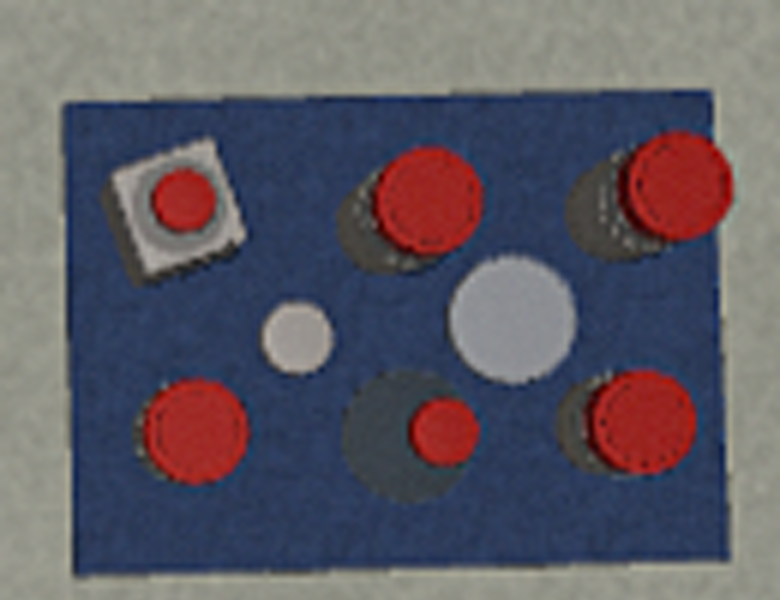

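View pics/crop2.png

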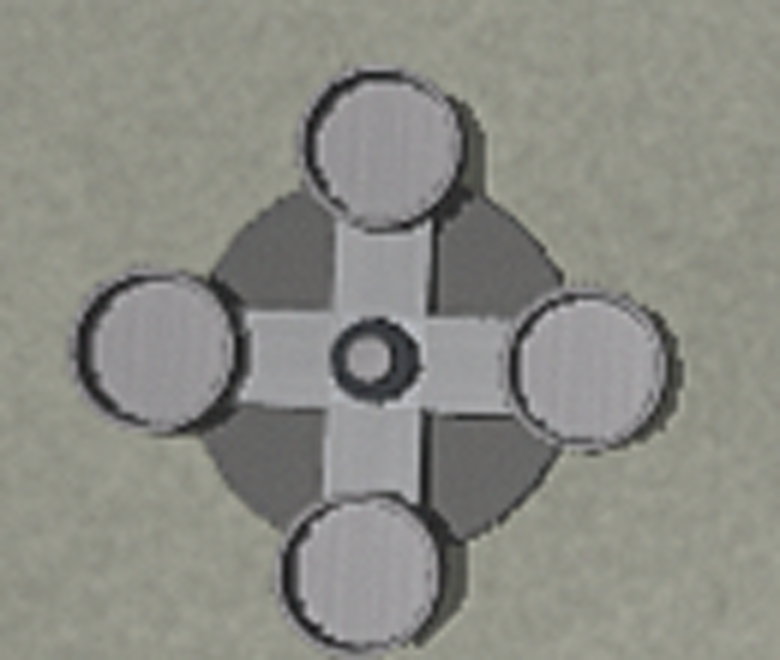

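The crops show clean cap discs and four cup rims. In crop2 pixels the rims sit at about (382,149), (157,352), (589,369) and (362,573). Next I compute the cup positions and check them against the scene camera.

Run:
```python
from h import *
c=get_calibration("top");s=get_calibration("scene")
U=(np.array([[382,149],[589,369],[362,573],[157,352]])+.5)/6-.5+[120,145]
P=px2w(c,U,.057);print(P.round(4));m=P.mean(0);print("centre",m.round(4),"rad",np.linalg.norm(P-m,axis=1).round(4),"az",np.degrees(np.arctan2(*(P-m)[:,1::-1].T)).round(1),np.hypot(*P[:,:2].T))
print("cups scene px x1.5",(w2px(s,P)*1.5).round(0).tolist())
B=[[.5995,-.1869,.109],[.6073,-.288,.109],[.5063,-.0978,.072],[.5128,-.2842,.072]]
print("caps scene px x1.5",(w2px(s,B)*1.5).round(0).tolist())
im=np.load("pics/scene0.npy");hsv=cv2.cvtColor(im,cv2.COLOR_RGB2HSV)
a=cv2.resize(im[115:310,110:390,::-1],None,fx=2.85,fy=2.85,interpolation=cv2.INTER_CUBIC)
for p,r in [(p,.031) for p in P]+[(np.array(b),.022) for b in B]:
    t=np.linspace(0,2*np.pi,40); q=w2px(s,p+np.c_[r*np.cos(t),r*np.sin(t),0*t]); 
    cv2.polylines(a,[((q-[110,115]+.5)*2.85-.5).round().astype(int)],1,(0,255,0),1)
cv2.imwrite("pics/ov.png",a)
```

```text
[[0.6203 0.1759 0.057 ]
 [0.5296 0.0878 0.057 ]
 [0.4435 0.18   0.057 ]
 [0.5339 0.2669 0.057 ]]
centre [0.5318 0.1777 0.057 ] rad [0.0885 0.0899 0.0884 0.0893] az [ -1.1 -91.4 178.5  88.7] [0.64481714 0.53680596 0.47862024 0.59686361]
cups scene px x1.5 [[445.0, 411.0], [431.0, 326.0], [521.0, 322.0], [544.0, 405.0]]
caps scene px x1.5 [[255.0, 236.0], [206.0, 208.0], [344.0, 246.0], [259.0, 194.0]]
```

View pics/ov.png

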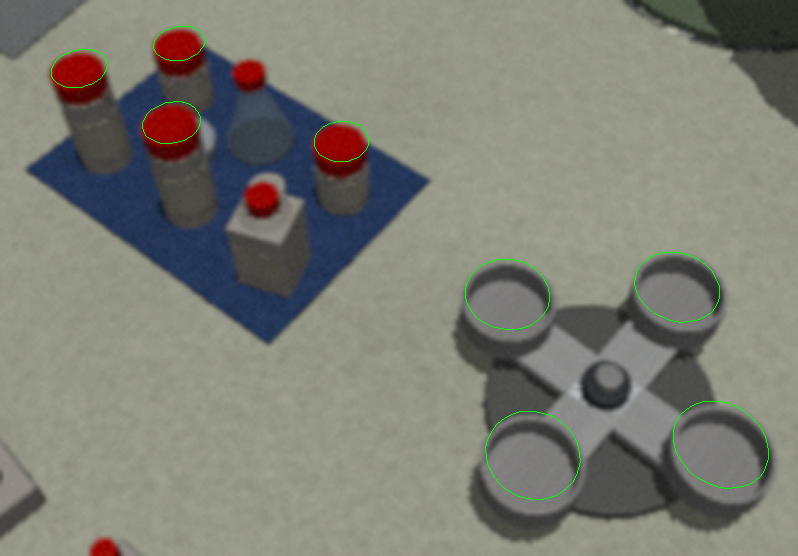

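Emit:
play_rows:
  deltas:
    - [0, 0, 0, 0, 0, -0.0716, 0]
    - [0, 0, 0, 0, 0, -0.1432, 0]
    - [0, 0, 0, 0, 0, -0.1742, 0]
    - [0, 0, 0, 0, 0, -0.1742, 0]
  newtons: 40

```text
clock: 0.5
position: [0.2231, 0.5836, 0.231]
tool_rot: [-3.141, -0.0, -3.141]
force: [-0.4, -0.2, -0.6]
grip_width: 0.0851
finger_force: 0.0
```

Projected circles fall on the caps and cup rims in the scene view to within about 2 mm, so the measurements agree. Now I move to the near short bottle.

Emit:
play_rows:
  deltas:
    - [-0.38, -0.9, 0, 0, 0, 0, 0]
    - [-0.38, -0.9, 0, 0, 0, 0, 0]
    - [-0.38, -0.9, 0, 0, 0, 0, 0]
    - [-0.38, -0.9, 0, 0, 0, 0, 0]
    - [-0.38, -0.9, 0, 0, 0, 0, 0]
    - [-0.38, -0.9, 0, 0, 0, 0, 0]
    - [-0.38, -0.9, 0, 0, 0, 0, 0]
    - [-0.38, -0.9, 0, 0, 0, 0, 0]
    - [-0.38, -0.9, 0, 0, 0, 0, 0]
    - [-0.38, -0.9, 0, 0, 0, 0, 0]

```text
clock: 1.5
position: [0.4136, 0.1311, 0.2315]
tool_rot: [-3.142, 0.0, 3.137]
force: [-0.2, 0.8, -0.4]
grip_width: 0.0853
finger_force: 0.0
```

Emit:
play_rows:
  deltas:
    - [-0.186, -0.462, 0.1, 0, 0, 0, 0]
    - [-0.186, -0.462, 0.1, 0, 0, 0, 0]
    - [-0.186, -0.462, 0.1, 0, 0, 0, 0]
    - [-0.186, -0.462, 0.1, 0, 0, 0, 0]
    - [-0.186, -0.462, 0.1, 0, 0, 0, 0]
    - [-0.186, -0.462, 0.1, 0, 0, 0, 0]
    - [-0.186, -0.462, 0.1, 0, 0, 0, 0]
    - [-0.186, -0.462, 0.1, 0, 0, 0, 0]

```text
clock: 2.3
position: [0.5058, -0.0961, 0.1813]
tool_rot: [3.141, -0.0, 3.141]
force: [-0.5, 0.5, 0.8]
grip_width: 0.0855
finger_force: 0.0
```

Run:
```python
from h import *
c=get_calibration("wrist");im=save("wrist","pics/w1.png")
o=observe();print(o["position"],o["tool_rot"],o["qpos"].round(2),o["force"])
a=cv2.imread("pics/w1.png")
for p in [[.5063,-.0978,.072],[.5995,-.1869,.109]]:
    t=np.linspace(0,2*np.pi,40);q=w2px(c,np.array(p)+.022*np.c_[np.cos(t),np.sin(t),0*t])
    cv2.polylines(a,[((q+.5)*1.5-.5).round().astype(int)],1,(0,255,0),1)
cv2.imwrite("pics/w1.png",a)
```

```text
[ 0.5058458  -0.09582903  0.18148781] [ 3.14110971e+00  5.02410089e-05 -3.14097884e+00] [-0.04  0.42  0.14  1.94 -0.08  0.79  1.72] [-0.47359837  0.65683492  0.37737412]
```

View pics/w1.png

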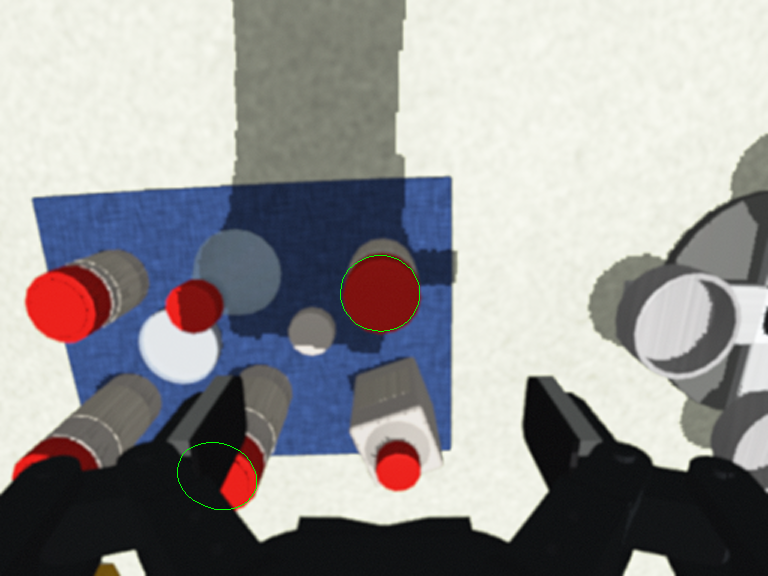

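The wrist view shows my predicted circle right on the near short bottle's cap, at about (380,293), so the measurement is good. I descend and grip.

Emit:
play_rows:
  deltas:
    - [0, -0.004, 0.06, 0, 0, 0, 0]
    - [0, -0.004, 0.13, 0, 0, 0, 0]
    - [0, -0.004, 0.2, 0, 0, 0, 0]
    - [0, -0.004, 0.26, 0, 0, 0, 0]
    - [0, -0.004, 0.295, 0, 0, 0, 0]
    - [0, -0.004, 0.295, 0, 0, 0, 0.3]
    - [0, -0.004, 0.295, 0, 0, 0, 0.45]
    - [0, -0.004, 0.295, 0, 0, 0, 1]
    - [0, -0.004, 0.295, 0, 0, 0, 1]
    - [0, -0.004, 0.295, 0, 0, 0, 1]
  newtons: 40

```text
clock: 3.35
position: [0.5068, -0.0988, 0.0353]
tool_rot: [3.141, 0.002, -3.141]
force: [-1.6, 2.2, 6.8]
grip_width: 0.0427
finger_force: 39.8
```

Emit:
play_rows:
  deltas:
    - [0, 0, 0, 0, 0, 0, 1]
    - [0, 0, 0, 0, 0, 0, 1]

```text
clock: 3.55
position: [0.5068, -0.0988, 0.0353]
tool_rot: [3.141, 0.002, -3.141]
force: [-0.7, 1.8, 6.4]
grip_width: 0.0432
finger_force: 39.8
```

Emit:
play_rows:
  deltas:
    - [0, 0, -0.05, 0, 0, 0, 1]
    - [0, 0, -0.13, 0, 0, 0, 1]
    - [0, 0, -0.21, 0, 0, 0, 1]
    - [0, 0, -0.28, 0, 0, 0, 1]
    - [0, 0.03, -0.33, 0, 0, 0, 1]
    - [-0.01, 0.1, -0.33, 0, 0, 0, 1]
    - [-0.02, 0.19, -0.33, 0, 0, 0, 1]
    - [-0.03, 0.28, -0.33, 0, 0, 0, 1]
    - [-0.04, 0.37, -0.33, 0, 0, 0, 1]
    - [-0.054, 0.46, -0.33, 0, 0, 0, 1]

```text
clock: 4.55
position: [0.5329, 0.1329, 0.2003]
tool_rot: [3.141, 0.002, -3.142]
force: [0.4, -0.5, -0.7]
grip_width: 0.0428
finger_force: 41.0
```

Emit:
play_rows:
  deltas:
    - [0, 0.09, 0, 0, 0, 0, 1]
    - [0, 0.17, 0, 0, 0, 0, 1]
    - [0, 0.24, 0, 0, 0, 0, 1]
    - [0, 0.275, 0, 0, 0, 0, 1]
    - [0, 0.275, 0, 0, 0, 0, 1]
    - [0, 0.275, 0, 0, 0, 0, 1]

```text
clock: 5.15
position: [0.5331, 0.2677, 0.1994]
tool_rot: [-3.141, 0.001, 3.141]
force: [-0.0, -0.7, -1.3]
grip_width: 0.0431
finger_force: 41.0
```

Run:
```python
from h import *
o=observe();print(o["position"],o["tool_rot"],o["qpos"].round(2),o["force"],o["finger_force"])
c=get_calibration("wrist");save("wrist","pics/w2.png");a=cv2.imread("pics/w2.png")
for p in [[.6218,.1757,.057],[.5298,.0877,.057],[.4418,.1797,.057],[.5338,.2677,.057]]:
    t=np.linspace(0,2*np.pi,40);q=w2px(c,np.array(p)+.035*np.c_[np.cos(t),np.sin(t),0*t])
    cv2.polylines(a,[((q+.5)*1.5-.5).round().astype(int)],1,(0,255,0),1)
cv2.imwrite("pics/w2.png",a)
```

```text
[0.53305691 0.26768556 0.19942727] [-3.14134641e+00  6.45607849e-04  3.14137489e+00] [-0.63  0.51  0.09  1.72 -0.05  0.92  1.05] [-0.00385589 -0.68657982 -1.32326617] 40.97934767603874
```

View pics/w2.png

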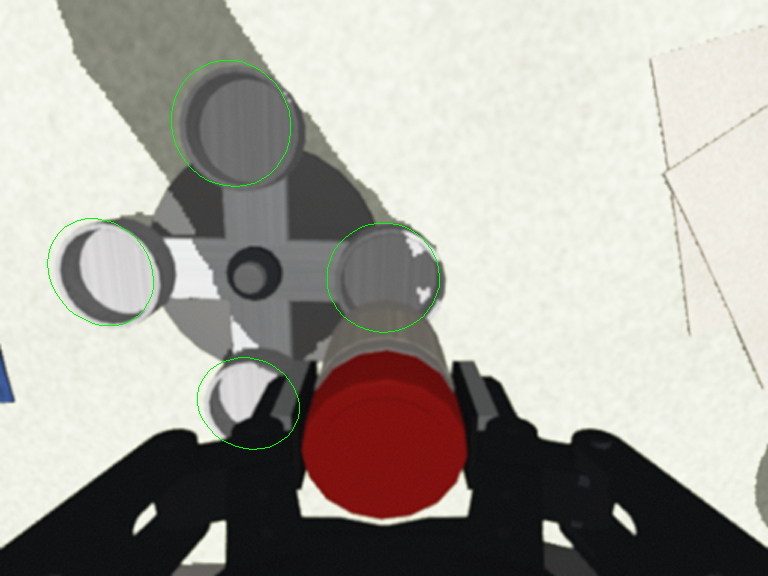

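The rotor is at left and the held short bottle is in the fingers. All four real rims sit roughly 7–10 px right of and a few px below my circles, a few mm off. I enlarge the picture to measure that.

Run:
```python
from h import *
im=np.load("pics/w2.npy")[35:235,25:305,::-1]
cv2.imwrite("pics/w2c.png",cv2.resize(im,None,fx=2.85,fy=2.85,interpolation=cv2.INTER_CUBIC))
```

```text
(no output)
```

View pics/w2c.png

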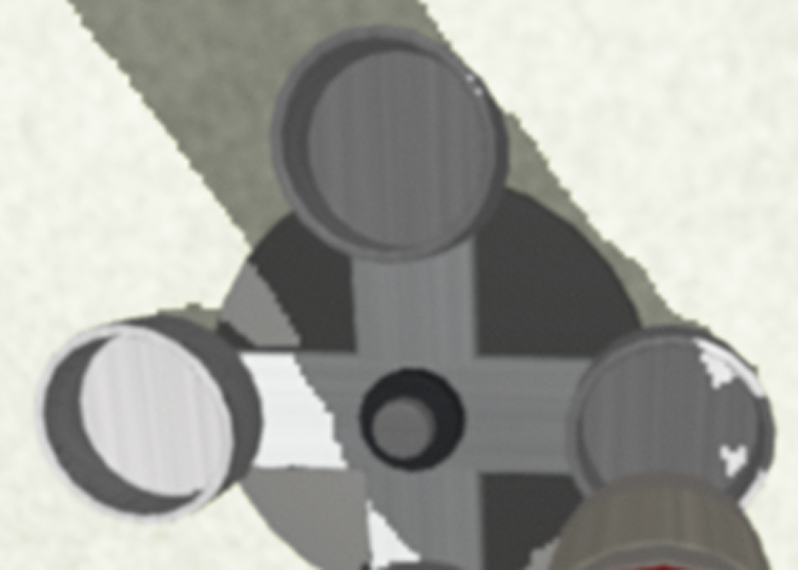

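Read off the crop, the bore centres are X− at about (389,143) and Y− at about (137,422), with the Y+ rim spanning x 567–775. The outer wall visible in the top view had biased the cups, so I shift the rotor centre by (+1.5, +3) mm to (0.533, 0.181). That leaves about 2 mm of doubt against a 9 mm gap. I descend into the Y+ cup.

Emit:
play_rows:
  deltas:
    - [-0.004, 0.006, 0, 0, 0, 0, 1]
    - [-0.004, 0.006, 0.06, 0, 0, 0, 1]
    - [-0.004, 0.006, 0.12, 0, 0, 0, 1]
    - [-0.004, 0.006, 0.17, 0, 0, 0, 1]
    - [-0.004, 0.006, 0.21, 0, 0, 0, 1]
    - [-0.004, 0.006, 0.23, 0, 0, 0, 1]
    - [-0.004, 0.006, 0.245, 0, 0, 0, 1]
    - [-0.004, 0.006, 0.255, 0, 0, 0, 1]
    - [-0.004, 0.006, 0.26, 0, 0, 0, 1]
    - [-0.004, 0.006, 0.26, 0, 0, 0, 1]

```text
clock: 6.2
position: [0.5352, 0.2714, 0.0691]
tool_rot: [3.141, 0.0, 3.142]
force: [0.6, 0.2, -1.6]
grip_width: 0.043
finger_force: 41.0
```

Run:
```python
from h import *
o=observe();print(o["position"],o["force"])
im=save("scene","pics/s2.png")
cv2.imwrite("pics/s2c.png",cv2.resize(im[130:310,240:400,::-1],None,fx=3.3,fy=3.3,interpolation=cv2.INTER_CUBIC))
```

```text
[0.53517782 0.27142663 0.06909993] [ 0.59289304  0.23883886 -1.57693165]
```

View pics/s2c.png

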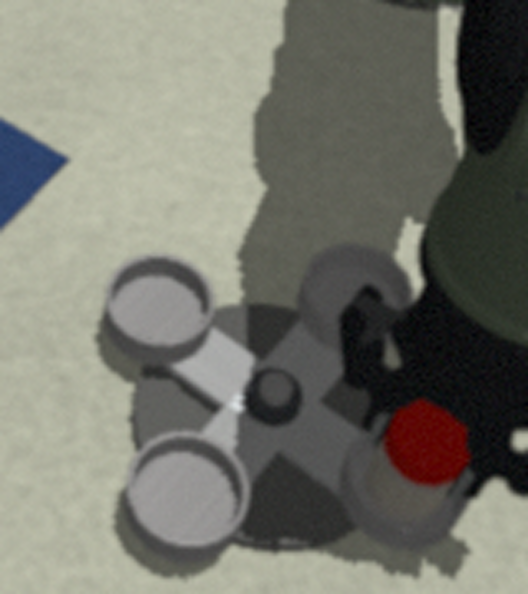

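The scene view shows the bottle inside the Y+ cup and roughly centred. I lower the last 3 mm.

Emit:
play_rows:
  deltas:
    - [0, 0, 0.002, 0, 0, 0, 1]
    - [0, 0, 0.004, 0, 0, 0, 1]
    - [0, 0, 0.005, 0, 0, 0, 1]
    - [0, 0, 0.005, 0, 0, 0, 1]

```text
clock: 6.65
position: [0.535, 0.2714, 0.0664]
tool_rot: [3.142, 0.0, -3.142]
force: [0.4, 0.8, -0.4]
grip_width: 0.0432
finger_force: 41.1
```

Emit:
play_rows:
  deltas:
    - [0, 0, 0.002, 0, 0, 0, 1]
    - [0, 0, 0.003, 0, 0, 0, 1]
    - [0, 0, 0.003, 0, 0, 0, 1]

```text
clock: 6.95
position: [0.5352, 0.2715, 0.0662]
tool_rot: [3.141, 0.001, 3.142]
force: [-8.0, -3.5, 27.8]
grip_width: 0.043
finger_force: 43.7
```

Emit:
play_rows:
  deltas:
    - [0, 0, 0, 0, 0, 0, 0.4]
    - [0, 0, 0, 0, 0, 0, 0.2]
    - [0, 0, 0, 0, 0, 0, 0]
    - [0, 0, 0, 0, 0, 0, 0]
    - [0, 0, -0.05, 0, 0, 0, 0]
    - [0, 0, -0.13, 0, 0, 0, 0]
    - [0, 0, -0.21, 0, 0, 0, 0]
    - [0, -0.05, -0.26, 0, 0, 0, 0]
    - [0, -0.14, -0.26, 0, 0, 0, 0]
    - [0, -0.23, -0.26, 0, 0, 0, 0]

```text
clock: 7.95
position: [0.535, 0.1555, 0.1955]
tool_rot: [3.141, 0.001, -3.14]
force: [1.6, -0.6, -0.6]
grip_width: 0.0855
finger_force: 0.0
```

Emit:
play_rows:
  deltas:
    - [0.02, -0.09, 0, 0, 0, 0, 0]
    - [0.04, -0.18, 0, 0, 0, 0, 0]
    - [0.045, -0.27, 0, 0, 0, 0, 0]
    - [0.045, -0.36, 0, 0, 0, 0, 0]
    - [0.045, -0.45, 0, 0, 0, 0, 0]
    - [0.045, -0.54, 0, 0, 0, 0, 0]
    - [0.045, -0.63, 0, 0, 0, 0, 0]
    - [0.045, -0.72, 0, 0, 0, 0, 0]
    - [0.045, -0.8, 0, 0, 0, 0, 0]
    - [0.045, -0.86, 0, 0, 0, 0, 0]

```text
clock: 8.95
position: [0.5119, -0.2765, 0.1947]
tool_rot: [-3.141, -0.0, 3.14]
force: [-0.0, 0.2, -0.9]
grip_width: 0.0852
finger_force: 0.0
```

Emit:
play_rows:
  deltas:
    - [0, -0.02, 0, 0, 0, 0, 0]
    - [0, -0.021, 0.03, 0, 0, 0, 0]
    - [0, -0.021, 0.03, 0, 0, 0, 0]

```text
clock: 9.25
position: [0.5118, -0.2834, 0.1783]
tool_rot: [3.14, -0.002, -3.142]
force: [-0.3, -0.1, -0.2]
grip_width: 0.0853
finger_force: 0.0
```

Run:
```python
from h import *
c=get_calibration("wrist");im=save("wrist","pics/w3.png")
o=observe();print(o["position"],o["tool_rot"],o["qpos"].round(2),o["force"])
a=cv2.imread("pics/w3.png")
for p in [[.5128,-.2842,.072],[.5995,-.1869,.109],[.6073,-.288,.109]]:
    t=np.linspace(0,2*np.pi,40);q=w2px(c,np.array(p)+.022*np.c_[np.cos(t),np.sin(t),0*t])
    cv2.polylines(a,[((q+.5)*1.5-.5).round().astype(int)],1,(0,255,0),1)
cv2.imwrite("pics/w3.png",a)
```

```text
[ 0.51223398 -0.2832844   0.17923989] [ 3.14066324e+00 -1.43045126e-03 -3.14100658e+00] [ 0.28  0.53  0.17  1.76 -0.11  0.86  2.08] [-0.21225097  0.46857118 -0.67319445]
```

View pics/w3.png

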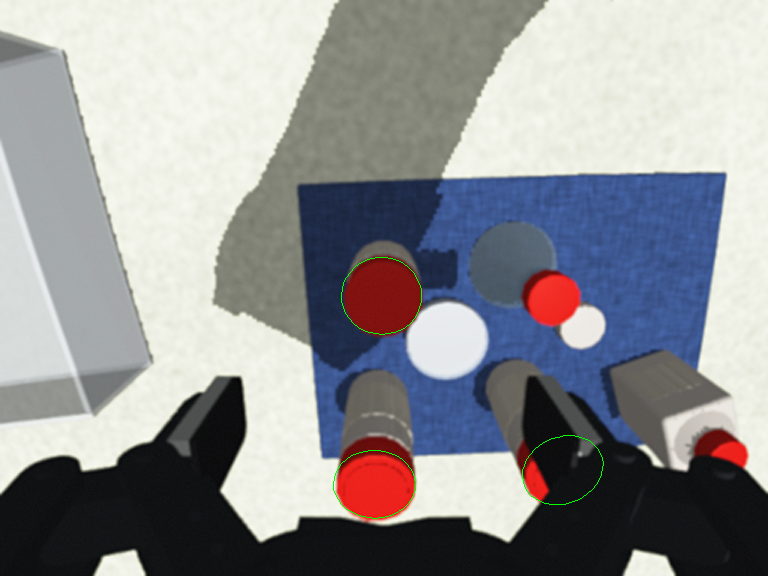

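The wrist view matches for short_far, with the circle on the cap at (382,295), and both tall bottles stand as expected. I descend and grip.

Emit:
play_rows:
  deltas:
    - [-0.001, -0.002, 0.06, 0, 0, 0, 0]
    - [-0.001, -0.002, 0.13, 0, 0, 0, 0]
    - [-0.001, -0.002, 0.2, 0, 0, 0, 0]
    - [-0.001, -0.002, 0.26, 0, 0, 0, 0]
    - [-0.001, -0.002, 0.29, 0, 0, 0, 0]
    - [-0.001, -0.002, 0.29, 0, 0, 0, 0.3]
    - [-0.001, -0.002, 0.29, 0, 0, 0, 0.45]
    - [-0.001, -0.002, 0.29, 0, 0, 0, 1]
    - [-0.001, -0.002, 0.29, 0, 0, 0, 1]
    - [-0.001, -0.002, 0.29, 0, 0, 0, 1]

```text
clock: 10.3
position: [0.5139, -0.2854, 0.0366]
tool_rot: [-3.141, 0.002, -3.142]
force: [-0.6, 1.2, 7.4]
grip_width: 0.0433
finger_force: 39.9
```

Emit:
play_rows:
  deltas:
    - [0, 0, 0, 0, 0, 0, 1]
    - [0, 0, 0, 0, 0, 0, 1]

```text
clock: 10.5
position: [0.5139, -0.2855, 0.0366]
tool_rot: [-3.141, 0.002, -3.142]
force: [-0.9, 2.4, 6.3]
grip_width: 0.0429
finger_force: 39.9
```

Emit:
play_rows:
  deltas:
    - [0, 0, -0.05, 0, 0, 0, 1]
    - [0, 0, -0.13, 0, 0, 0, 1]
    - [0, 0, -0.21, 0, 0, 0, 1]
    - [0, 0, -0.28, 0, 0, 0, 1]
    - [0, 0.03, -0.33, 0, 0, 0, 1]
    - [-0.01, 0.1, -0.33, 0, 0, 0, 1]
    - [-0.02, 0.19, -0.33, 0, 0, 0, 1]
    - [-0.03, 0.28, -0.33, 0, 0, 0, 1]
    - [-0.035, 0.37, -0.33, 0, 0, 0, 1]
    - [-0.035, 0.46, -0.33, 0, 0, 0, 1]

```text
clock: 11.5
position: [0.5308, -0.0533, 0.2012]
tool_rot: [3.141, 0.002, 3.142]
force: [1.1, 0.0, -1.4]
grip_width: 0.0433
finger_force: 41.0
```

Emit:
play_rows:
  deltas:
    - [0, 0.09, 0, 0, 0, 0, 1]
    - [0, 0.18, 0, 0, 0, 0, 1]
    - [0, 0.25, 0, 0, 0, 0, 1]
    - [0, 0.293, 0, 0, 0, 0, 1]
    - [0, 0.293, 0.05, 0, 0, 0, 1]
    - [0, 0.293, 0.1, 0, 0, 0, 1]
    - [0, 0.293, 0.15, 0, 0, 0, 1]
    - [0, 0.293, 0.15, 0, 0, 0, 1]

```text
clock: 12.3
position: [0.5293, 0.0912, 0.1236]
tool_rot: [-3.141, -0.003, -3.141]
force: [0.5, -0.6, -0.8]
grip_width: 0.0431
finger_force: 41.0
```

Emit:
play_rows:
  deltas:
    - [-0.003, 0, 0.03, 0, 0, 0, 1]
    - [-0.003, 0, 0.06, 0, 0, 0, 1]
    - [-0.003, 0, 0.08, 0, 0, 0, 1]
    - [-0.003, 0, 0.095, 0, 0, 0, 1]
    - [-0.003, 0, 0.104, 0, 0, 0, 1]
    - [-0.003, 0, 0.108, 0, 0, 0, 1]
    - [-0.003, 0, 0.108, 0, 0, 0, 1]
    - [-0.003, 0, 0.108, 0, 0, 0, 1]

```text
clock: 13.1
position: [0.5322, 0.0914, 0.0712]
tool_rot: [3.141, 0.0, 3.142]
force: [-0.0, 0.4, -0.8]
grip_width: 0.0427
finger_force: 41.0
```

Needs TCP z ≈ 0.0676.

Emit:
play_rows:
  deltas:
    - [0, 0, 0.002, 0, 0, 0, 1]
    - [0, 0, 0.004, 0, 0, 0, 1]
    - [0, 0, 0.006, 0, 0, 0, 1]
    - [0, 0, 0.007, 0, 0, 0, 1]
    - [0, 0, 0.007, 0, 0, 0, 1]

```text
clock: 13.6
position: [0.532, 0.0914, 0.0676]
tool_rot: [3.142, 0.0, 3.142]
force: [-2.3, 0.9, 8.0]
grip_width: 0.0428
finger_force: 42.0
```

Emit:
play_rows:
  deltas:
    - [0, 0, 0.001, 0, 0, 0, 1]
    - [0, 0, 0.002, 0, 0, 0, 1]
    - [0, 0, 0.002, 0, 0, 0, 1]

```text
clock: 13.9
position: [0.5321, 0.0914, 0.0675]
tool_rot: [3.141, 0.001, 3.142]
force: [-9.4, -0.3, 29.6]
grip_width: 0.043
finger_force: 44.1
```

Emit:
play_rows:
  deltas:
    - [0, 0, 0, 0, 0, 0, 0.4]
    - [0, 0, 0, 0, 0, 0, 0.2]
    - [0, 0, 0, 0, 0, 0, 0]
    - [0, 0, 0, 0, 0, 0, 0]
    - [0, 0, -0.05, 0, 0, 0, 0]
    - [0, 0, -0.13, 0, 0, 0, 0]
    - [0, 0, -0.21, 0, 0, 0, 0]
    - [-0.01, -0.05, -0.26, 0, 0, 0, 0]
    - [-0.03, -0.14, -0.26, 0, 0, 0, 0]
    - [-0.05, -0.23, -0.26, 0, 0, 0, 0]

```text
clock: 14.9
position: [0.5575, -0.0245, 0.1973]
tool_rot: [3.141, 0.002, -3.14]
force: [0.7, -0.0, -0.2]
grip_width: 0.0853
finger_force: 0.0
```

Emit:
play_rows:
  deltas:
    - [-0.03, -0.09, 0, 0, 0, 0, 0]
    - [-0.06, -0.18, 0, 0, 0, 0, 0]
    - [-0.085, -0.26, 0, 0, 0, 0, 0]
    - [-0.085, -0.31, 0, 0, 0, 0, 0]
    - [-0.085, -0.327, 0, 0, 0, 0, 0]
    - [-0.085, -0.327, 0, 0, 0, 0, 0]
    - [-0.085, -0.327, 0, 0, 0, 0, 0]

```text
clock: 15.6
position: [0.5996, -0.1856, 0.1962]
tool_rot: [3.141, -0.0, -3.14]
force: [-0.1, 1.8, 0.5]
grip_width: 0.0856
finger_force: 0.0
```

Run:
```python
from h import *
c=get_calibration("wrist");im=save("wrist","pics/w4.png")
o=observe();print(o["position"],o["tool_rot"],o["qpos"].round(2),o["force"])
a=cv2.imread("pics/w4.png")
for p in [[.5995,-.1869,.109],[.6073,-.288,.109]]:
    t=np.linspace(0,2*np.pi,40);q=w2px(c,np.array(p)+.022*np.c_[np.cos(t),np.sin(t),0*t])
    cv2.polylines(a,[((q+.5)*1.5-.5).round().astype(int)],1,(0,255,0),1)
cv2.imwrite("pics/w4.png",a)
```

```text
[ 0.59968778 -0.18530744  0.19630481] [ 3.14080418e+00 -1.88116621e-05 -3.13975810e+00] [ 0.1   0.57  0.15  1.63 -0.1   0.95  1.87] [-0.76041637  0.39496343  0.5138356 ]
```

View pics/w4.png

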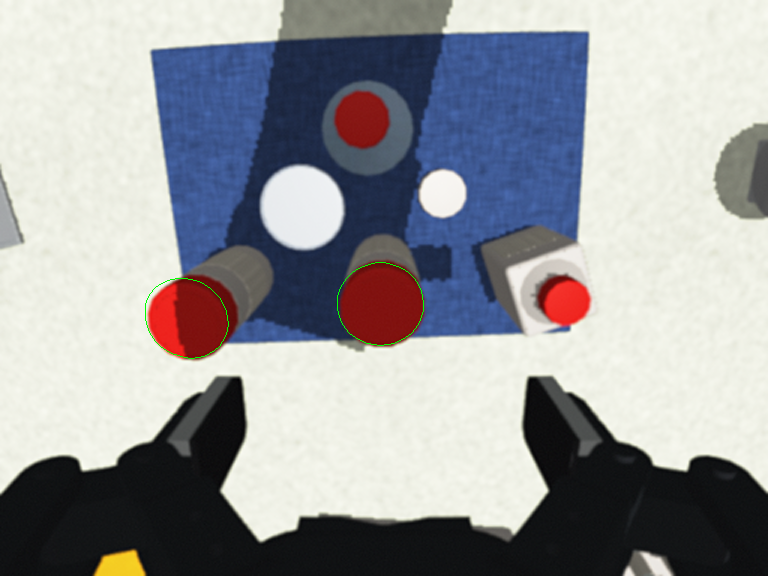

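The circle sits on tall A's cap at (381,304), and tall B is 1–2 mm off its circle. The right finger has about 11 mm of clearance to the square bottle. I descend and grip.

Emit:
play_rows:
  deltas:
    - [0, -0.003, 0.06, 0, 0, 0, 0]
    - [0, -0.003, 0.12, 0, 0, 0, 0]
    - [0, -0.003, 0.19, 0, 0, 0, 0]
    - [0, -0.003, 0.25, 0, 0, 0, 0]
    - [0, -0.003, 0.282, 0, 0, 0, 0]
    - [0, -0.003, 0.282, 0, 0, 0, 0.3]
    - [0, -0.003, 0.282, 0, 0, 0, 0.45]
    - [0, -0.003, 0.282, 0, 0, 0, 1]
    - [0, -0.003, 0.282, 0, 0, 0, 1]
    - [0, -0.003, 0.282, 0, 0, 0, 1]
  newtons: 45

```text
clock: 16.65
position: [0.6005, -0.1885, 0.057]
tool_rot: [-3.141, 0.003, -3.141]
force: [-0.3, 2.2, 8.0]
grip_width: 0.0431
finger_force: 44.8
```

Emit:
play_rows:
  deltas:
    - [0, 0, 0, 0, 0, 0, 1]
    - [0, 0, 0, 0, 0, 0, 1]

```text
clock: 16.85
position: [0.6005, -0.1885, 0.057]
tool_rot: [-3.141, 0.002, -3.141]
force: [0.1, 2.3, 8.7]
grip_width: 0.0434
finger_force: 44.8
```

Emit:
play_rows:
  deltas:
    - [0, 0, -0.05, 0, 0, 0, 1]
    - [0, 0, -0.13, 0, 0, 0, 1]
    - [0, 0, -0.21, 0, 0, 0, 1]
    - [0, 0, -0.28, 0, 0, 0, 1]
    - [0, 0.03, -0.33, 0, 0, 0, 1]
    - [-0.01, 0.1, -0.33, 0, 0, 0, 1]
    - [-0.02, 0.19, -0.33, 0, 0, 0, 1]
    - [-0.03, 0.28, -0.33, 0, 0, 0, 1]
    - [-0.046, 0.37, -0.33, 0, 0, 0, 1]
    - [-0.046, 0.46, -0.33, 0, 0, 0, 1]

```text
clock: 17.85
position: [0.623, 0.0432, 0.2213]
tool_rot: [3.141, 0.002, 3.141]
force: [0.7, -0.3, -1.2]
grip_width: 0.0432
finger_force: 46.0
```

Emit:
play_rows:
  deltas:
    - [0, 0.09, 0, 0, 0, 0, 1]
    - [0, 0.17, 0, 0, 0, 0, 1]
    - [0, 0.24, 0, 0, 0, 0, 1]
    - [0, 0.275, 0, 0, 0, 0, 1]
    - [0, 0.275, 0.03, 0, 0, 0, 1]
    - [0, 0.275, 0.08, 0, 0, 0, 1]
    - [0, 0.275, 0.12, 0, 0, 0, 1]
    - [0, 0.275, 0.12, 0, 0, 0, 1]
    - [0, 0.275, 0.12, 0, 0, 0, 1]

```text
clock: 18.75
position: [0.6228, 0.1777, 0.1608]
tool_rot: [-3.141, 0.0, 3.14]
force: [0.5, 0.4, -0.7]
grip_width: 0.0429
finger_force: 46.0
```

Emit:
play_rows:
  deltas:
    - [0, 0.002, 0.04, 0, 0, 0, 1]
    - [0, 0.002, 0.08, 0, 0, 0, 1]
    - [0, 0.002, 0.105, 0, 0, 0, 1]
    - [0, 0.002, 0.12, 0, 0, 0, 1]
    - [0, 0.002, 0.13, 0, 0, 0, 1]
    - [0, 0.002, 0.136, 0, 0, 0, 1]
    - [0, 0.002, 0.138, 0, 0, 0, 1]
    - [0, 0.002, 0.138, 0, 0, 0, 1]

```text
clock: 19.55
position: [0.6227, 0.1799, 0.0917]
tool_rot: [3.141, 0.0, 3.142]
force: [0.3, 0.3, -2.0]
grip_width: 0.0431
finger_force: 46.0
```

Emit:
play_rows:
  deltas:
    - [0, 0, 0.002, 0, 0, 0, 1]
    - [0, 0, 0.004, 0, 0, 0, 1]
    - [0, 0, 0.005, 0, 0, 0, 1]
    - [0, 0, 0.005, 0, 0, 0, 1]

```text
clock: 19.95
position: [0.6225, 0.1799, 0.0888]
tool_rot: [-3.142, -0.0, -3.142]
force: [-0.5, 0.2, -0.9]
grip_width: 0.0434
finger_force: 46.0
```

Emit:
play_rows:
  deltas:
    - [0, 0, 0.001, 0, 0, 0, 1]
    - [0, 0, 0.002, 0, 0, 0, 1]
    - [0, 0, 0.003, 0, 0, 0, 1]
    - [0, 0, 0.003, 0, 0, 0, 1]

```text
clock: 20.35
position: [0.6228, 0.18, 0.0881]
tool_rot: [3.141, 0.001, 3.142]
force: [-1.9, -0.2, 9.0]
grip_width: 0.0431
finger_force: 46.4
```

Emit:
play_rows:
  deltas:
    - [0, 0, 0, 0, 0, 0, 0.4]
    - [0, 0, 0, 0, 0, 0, 0.2]
    - [0, 0, 0, 0, 0, 0, 0]
    - [0, 0, 0, 0, 0, 0, 0]
    - [0, 0, -0.05, 0, 0, 0, 0]
    - [0, 0, -0.12, 0, 0, 0, 0]
    - [0, 0, -0.19, 0, 0, 0, 0]
    - [0, 0, -0.25, 0, 0, 0, 0]
    - [0, -0.05, -0.26, 0, 0, 0, 0]
    - [0, -0.13, -0.26, 0, 0, 0, 0]

```text
clock: 21.35
position: [0.6228, 0.1168, 0.2186]
tool_rot: [3.14, 0.002, -3.138]
force: [0.1, -1.0, -1.2]
grip_width: 0.085
finger_force: 0.0
```

Emit:
play_rows:
  deltas:
    - [0.01, -0.09, 0, 0, 0, 0, 0]
    - [0.02, -0.18, 0, 0, 0, 0, 0]
    - [0.029, -0.27, 0, 0, 0, 0, 0]
    - [0.029, -0.36, 0, 0, 0, 0, 0]
    - [0.029, -0.45, 0, 0, 0, 0, 0]
    - [0.029, -0.54, 0, 0, 0, 0, 0]
    - [0.029, -0.63, 0, 0, 0, 0, 0]
    - [0.029, -0.7, 0, 0, 0, 0, 0]
    - [0.029, -0.76, 0, 0, 0, 0, 0]
    - [0.029, -0.8, 0, 0, 0, 0, 0]

```text
clock: 22.35
position: [0.6074, -0.2877, 0.2172]
tool_rot: [-3.141, -0.0, 3.14]
force: [0.1, 1.0, -0.1]
grip_width: 0.0852
finger_force: 0.0
```

Emit:
play_rows:
  deltas:
    - [0, -0.004, 0.02, 0, 0, 0, 0]
    - [0, -0.004, 0.02, 0, 0, 0, 0]

```text
clock: 22.55
position: [0.6075, -0.2864, 0.2057]
tool_rot: [3.14, -0.002, -3.142]
force: [-0.4, 1.8, 0.2]
grip_width: 0.0852
finger_force: 0.0
```

Run:
```python
from h import *
c=get_calibration("wrist");im=save("wrist","pics/w5.png")
o=observe();print(o["position"],o["tool_rot"],o["qpos"].round(2),o["force"])
hsv=cv2.cvtColor(im,cv2.COLOR_RGB2HSV)
m=((hsv[...,1]>150)&((hsv[...,0]<8)|(hsv[...,0]>172))).astype(np.uint8)
n,l,s,ce=cv2.connectedComponentsWithStats(m)
for i in range(1,n):
    if s[i,4]>200: print(s[i],px2w(c,ce[i],.109)[0,:2].round(4))
```

```text
[ 0.60799046 -0.2856064   0.20638239] [ 3.14028633e+00 -1.26429174e-03 -3.14041182e+00] [ 0.25  0.63  0.17  1.49 -0.11  1.03  2.01] [-1.34893994  0.76836848 -0.08628699]
[ 351   53   38   37 1100] [ 0.5108 -0.2031]
[ 227  172   54   54 2299] [ 0.6069 -0.2875]
[468 173  36  30 826] [ 0.5973 -0.0975]
```

Segmenting the wrist picture puts tall B at (0.607, −0.2875), in agreement. I descend and grip.

Emit:
play_rows:
  deltas:
    - [0.002, -0.004, 0.06, 0, 0, 0, 0]
    - [0.002, -0.004, 0.13, 0, 0, 0, 0]
    - [0.002, -0.004, 0.2, 0, 0, 0, 0]
    - [0.002, -0.004, 0.26, 0, 0, 0, 0]
    - [0.002, -0.004, 0.3, 0, 0, 0, 0]
    - [0.002, -0.004, 0.3, 0, 0, 0, 0.3]
    - [0.002, -0.004, 0.3, 0, 0, 0, 0.45]
    - [0.002, -0.004, 0.3, 0, 0, 0, 1]
    - [0.002, -0.004, 0.3, 0, 0, 0, 1]
    - [0.002, -0.004, 0.3, 0, 0, 0, 1]

```text
clock: 23.6
position: [0.608, -0.2889, 0.0591]
tool_rot: [-3.141, 0.002, -3.141]
force: [-0.4, 3.4, 8.4]
grip_width: 0.0432
finger_force: 45.2
```

Emit:
play_rows:
  deltas:
    - [0, 0, 0, 0, 0, 0, 1]
    - [0, 0, 0, 0, 0, 0, 1]

```text
clock: 23.8
position: [0.608, -0.2889, 0.0591]
tool_rot: [-3.141, 0.002, -3.141]
force: [-1.2, 2.3, 8.8]
grip_width: 0.0434
finger_force: 45.2
```

Emit:
play_rows:
  deltas:
    - [0, 0, -0.05, 0, 0, 0, 1]
    - [0, 0, -0.13, 0, 0, 0, 1]
    - [0, 0, -0.21, 0, 0, 0, 1]
    - [0, 0, -0.29, 0, 0, 0, 1]
    - [0, 0.03, -0.35, 0, 0, 0, 1]
    - [0.03, 0.09, -0.36, 0, 0, 0, 1]
    - [0.06, 0.17, -0.36, 0, 0, 0, 1]
    - [0.09, 0.25, -0.36, 0, 0, 0, 1]
    - [0.12, 0.33, -0.36, 0, 0, 0, 1]
    - [0.15, 0.41, -0.36, 0, 0, 0, 1]

```text
clock: 24.8
position: [0.5312, -0.0827, 0.2382]
tool_rot: [3.141, 0.001, 3.141]
force: [0.8, 0.2, -2.0]
grip_width: 0.0428
finger_force: 46.1
```

Emit:
play_rows:
  deltas:
    - [0.03, 0.08, 0, 0, 0, 0, 1]
    - [0.06, 0.16, 0, 0, 0, 0, 1]
    - [0.09, 0.24, 0, 0, 0, 0, 1]
    - [0.12, 0.32, 0, 0, 0, 0, 1]
    - [0.15, 0.4, 0, 0, 0, 0, 1]
    - [0.17, 0.47, 0, 0, 0, 0, 1]
    - [0.179, 0.52, 0, 0, 0, 0, 1]
    - [0.179, 0.534, 0, 0, 0, 0, 1]
    - [0.179, 0.534, 0, 0, 0, 0, 1]
    - [0.179, 0.534, 0, 0, 0, 0, 1]

```text
clock: 25.8
position: [0.4428, 0.1818, 0.2376]
tool_rot: [-3.141, 0.0, 3.141]
force: [-0.7, -0.9, -2.4]
grip_width: 0.0434
finger_force: 46.2
```

Emit:
play_rows:
  deltas:
    - [0, 0.002, 0.05, 0, 0, 0, 1]
    - [0, 0.002, 0.11, 0, 0, 0, 1]
    - [0, 0.002, 0.17, 0, 0, 0, 1]
    - [0, 0.002, 0.21, 0, 0, 0, 1]
    - [0, 0.002, 0.24, 0, 0, 0, 1]
    - [0, 0.002, 0.26, 0, 0, 0, 1]
    - [0, 0.002, 0.275, 0, 0, 0, 1]
    - [0, 0.002, 0.285, 0, 0, 0, 1]
    - [0, 0.002, 0.288, 0, 0, 0, 1]
    - [0, 0.002, 0.288, 0, 0, 0, 1]

```text
clock: 26.8
position: [0.4427, 0.1838, 0.0935]
tool_rot: [3.142, 0.0, 3.141]
force: [0.3, 0.9, -1.9]
grip_width: 0.0431
finger_force: 46.2
```

Emit:
play_rows:
  deltas:
    - [0, 0, 0.002, 0, 0, 0, 1]
    - [0, 0, 0.004, 0, 0, 0, 1]
    - [0, 0, 0.005, 0, 0, 0, 1]
    - [0, 0, 0.005, 0, 0, 0, 1]

```text
clock: 27.2
position: [0.4425, 0.1839, 0.0908]
tool_rot: [3.142, 0.0, 3.142]
force: [-0.0, -0.2, -1.3]
grip_width: 0.0433
finger_force: 46.2
```

Emit:
play_rows:
  deltas:
    - [0, 0, 0.001, 0, 0, 0, 1]
    - [0, 0, 0.002, 0, 0, 0, 1]
    - [0, 0, 0.003, 0, 0, 0, 1]
    - [0, 0, 0.003, 0, 0, 0, 1]

```text
clock: 27.6
position: [0.4427, 0.184, 0.0899]
tool_rot: [3.141, 0.001, 3.142]
force: [-4.0, -1.0, 17.3]
grip_width: 0.0433
finger_force: 47.6
```

Emit:
play_rows:
  deltas:
    - [0, 0, 0, 0, 0, 0, 0.4]
    - [0, 0, 0, 0, 0, 0, 0.2]
    - [0, 0, 0, 0, 0, 0, 0]
    - [0, 0, 0, 0, 0, 0, 0]
    - [0, 0, -0.06, 0, 0, 0, 0]
    - [0, 0, -0.14, 0, 0, 0, 0]
    - [0, 0, -0.22, 0, 0, 0, 0]
    - [0, 0, -0.29, 0, 0, 0, 0]
    - [0, 0.03, -0.3, 0, 0, 0, 0]
    - [0, 0.1, -0.3, 0, 0, 0, 0]

```text
clock: 28.6
position: [0.4434, 0.2329, 0.2406]
tool_rot: [3.141, 0.002, 3.138]
force: [0.2, 0.5, -0.6]
grip_width: 0.0854
finger_force: 0.0
```

Emit:
play_rows:
  deltas:
    - [0, 0.08, 0, 0, 0, 0, 0]
    - [0, 0.16, 0, 0, 0, 0, 0]
    - [0, 0.24, 0, 0, 0, 0, 0]
    - [0, 0.32, 0, 0, 0, 0, 0]
    - [0, 0.4, 0, 0, 0, 0, 0]
    - [0, 0.48, 0, 0, 0, 0, 0]
    - [0, 0.52, 0, 0, 0, 0, 0]
    - [0, 0.54, 0, 0, 0, 0, 0]
    - [0, 0.54, 0, 0, 0, 0, 0]

```text
clock: 29.5
position: [0.4419, 0.5045, 0.2382]
tool_rot: [-3.141, -0.001, -3.14]
force: [0.4, -0.9, 0.5]
grip_width: 0.0853
finger_force: 0.0
```

Run:
```python
from h import *
a=save("top","pics/t9.png")[120:290,110:390,::-1];s=save("scene","pics/s9.png")[130:310,240:420,::-1]
a=cv2.resize(a,None,fx=1.4,fy=1.4,interpolation=cv2.INTER_CUBIC);s=cv2.resize(s,(390,390),interpolation=cv2.INTER_CUBIC)
o=np.zeros((390,790,3),np.uint8);o[:a.shape[0],:a.shape[1]]=a;o[:,400:]=s;cv2.imwrite("pics/end.png",o)
im=np.load("pics/t9.npy");c=get_calibration("top");hsv=cv2.cvtColor(im,cv2.COLOR_RGB2HSV)
m=((hsv[...,1]>150)&((hsv[...,0]<8)|(hsv[...,0]>172))&(im[...,0]>60)).astype(np.uint8);m[:130]=0
n,l,st,ce=cv2.connectedComponentsWithStats(m)
for i in range(1,n):
    if st[i,4]>30: print(st[i],[px2w(c,ce[i],z)[0,:2].round(4) for z in (.14,.103,.1)])
```

```text
[168 156  18  18 269] [array([0.621 , 0.1798]), array([0.6261, 0.186 ]), array([0.6265, 0.1865])]
[285 173  11  10  84] [array([ 0.5948, -0.0849]), array([ 0.5989, -0.0885]), array([ 0.5993, -0.0888])]
[132 193  18  18 256] [array([0.5329, 0.26  ]), array([0.5346, 0.2691]), array([0.5348, 0.2699])]
[207 197  18  17 247] [array([0.5292, 0.0874]), array([0.5308, 0.0901]), array([0.531 , 0.0903])]
[328 211  12  12 106] [array([ 0.5061, -0.1871]), array([ 0.5069, -0.1946]), array([ 0.507 , -0.1952])]
[164 233  19  19 280] [array([0.4426, 0.1826]), array([0.4411, 0.1889]), array([0.4409, 0.1894])]
```

View pics/end.png

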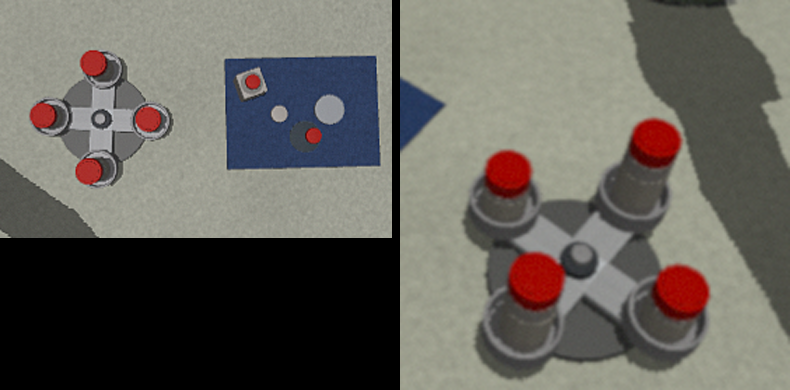

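The four bottles stand upright in their cups, tall opposite tall and short opposite short. The square bottle and flask have not moved.

```bash
python3 -c "
from workcell import *
print(job_done())"
```

```text
the job is handed in; nothing more can be done
None
```

All four bottles are standing on the floors of their cups, tall opposite tall and short opposite short, the square bottle and flask were left untouched, and the job was handed in at about 30 s (no verdict was returned).

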